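# Hang the slotted bracket in the sloping drill jig and swing the keeper shut

### The arm

A 6-joint arm with a two-finger parallel gripper is mounted at the origin on the work surface; the furniture and walls round the work are solid. World frame = base frame: x ahead of the robot, y to its left, z up, the work surface at z = 0. Lengths are in m, angles in degrees, forces in N, time in s.
With the tool pointing down it reaches from about 0.35 to 1 m from the base axis. Payload 7.1 kg.
Tool frame: the origin (TCP) lies on the centre line of the jaws, within the pads' length; the fingertips stand 14 mm ahead of it and the grasp point (between the pads) lies 5 mm behind it; z points along the fingers, y is the line along which they close (so a half turn about z gives the same grasp; the last joint's range is limited). The gripper opens to 85 mm and grips with 20 to 120 N. Pads are 22 mm wide; open, the fingers measure 114 mm over their backs; the gripper's body (76 mm by 85 mm) begins 54 mm behind the grasp point. The pads swing forward as they close: fully open they stand 13 mm farther back than shut.
Start: joints at [63.942, 24.242, 93.386, -0, 62.372, -1.089], TCP at [0.264, 0.567, 0.245] pointing down, gripper open.
Joint ranges: [-172.04, 172.04], [-51.8, 120.97], [4.93, 147.93], [-75.15, 255.16], [6.16, 154.13], [-145.62, 145.62]. Speed limits (degrees/s): [136.94, 136.94, 172.46, 180, 180, 180].

### API

Orientations are given as a 3x3 rotation matrix whose columns are the frame's x, y, z axes.
In Python, from rig import ctrl gives the robot as it stands. The module is installed in compiled form; this text tells all that it offers.
- The arm moves only by the tool move_arm, never from a script. Its argument "increments" is one flat list of numbers, 7 for each row, row after row: the turn, a rotation vector about the tool's x, y, z in degrees, then the shift along the tool's x, y, z in mm, then the closure, from 0 (fully open) to 1 (shut). A call has 1 to 5 rows; each row is the pose to reach, as a shift and turn from the pose commanded when the call began, along the tool's axes at that moment; what a row does not reach only later rows make up. A row lasts 1/8 s, in which the tool goes at most 62.5 mm and 10.7 degrees, less where a joint would pass 70% of its speed; a pose out of reach is approached as far as the arm can. A call with a gripper value outside its range is refused whole. The fingers move at their own pace and stop on an object; the grip force is fixed at half the most. Time passes only in rows, so rows that repeat a pose let the fingers close. It gives the time, the measured TCP pose, the force, the opening and the grip force at its end, in the units of the state.
- ctrl.get_obs(): the state, without advancing time (a new reading comes with each control period).
- ctrl.grab_frame(name): name is "scene" or "side" or "wrist"; returns (picture, depth): 384x512x3 uint8, red, green, blue; 384x512 float32, m along the optical axis (not along the pixel's ray), 0 where there is no reading.
- ctrl.camera_info(name): a dict with "fx", "fy", "cx", "cy" (pixels), "D" ([k1, k2, p1, p2, k3] as OpenCV has them; the pictures are not rectified), "cam_to_world" (4x4, takes a point from camera to world coordinates); the wrist camera has in their place "mount" (4x4, takes a point from camera to tool coordinates, whose origin is the TCP and whose axes are the flange's). Camera axes: x right, y down, z forward; pixel columns grow to the right and rows downward; lengths in m; the calibration is good to about 2 mm. A picture is of the moment at which its call begins: read the wrist's pose just before it. camera_info takes no time and is no camera call.
- ctrl.sign_off(): hands the job in; it is judged then, once.
The state is a dict: "time_s": time; "q": joint angles; "joint_vel": joint speeds; "joint_efforts": joint torques, N m; "tcp_pos": TCP position; "tool_rot": TCP orientation; "contact_force": force on the tool from outside, world axes, zero at the start; "wrist_torque": the same for the moment, N m; "finger_gap": finger opening in m; "finger_force": force on a finger pad.
Only numpy, scipy, OpenCV 4.12 (cv2) and the standard library are available. Lean on these libraries where they do the work, as an engineer would, in place of code of your own. Each camera call takes 0.05 s, during which the arm holds its last target. There are 200 camera calls.

### The job

Load the flat aluminium bracket into the sloping drill jig: slide its side slot in under the head of the shoulder pin, its tail going under the bush plate, and let it down the slope until it hangs straight, resting on the rails, with the pin in the closed end of the slot. Then swing the keeper with the red knob fully shut across the top of the bracket so that it cannot lift off, and let go. Leave the bottle, the ring gauge and the V-block where they are.

Things in the scene. Friction and masses are not known exactly. Their poses are not given: they have to be found in the camera images.
- bracket: Flat aluminium strap 150 x 40 x 10 mm, 0.2 kg, lying flat on the table. Origin: centre of its underside; x along its length to the slotted (top) end at x = +75 mm, tail end x = -75; y across, z up from the upper face. The long edges are straight from x = -60 to +30 (grip there). One L-shaped slot goes through its thickness, see slot_end.
- slot_end (a point): In the bracket's frame (same axes) at x = +56, y = 0, z = +5 mm: the pin's axis lies here when the bracket hangs. The slot is 14 mm wide: a leg runs straight in from a mouth in the -y long edge (x = +36 to +50 mm) to y = +7; there a pocket (y = -7 to +7) turns off towards the top end and closes at x = +60 mm.
- jig_face: Fixed inclined steel face of the drill jig, 40 degrees from level, looking to the robot's right; x = -148 to +70, y = -66 to +86 mm. Origin: foot of the shoulder pin; x up the slope, y level, towards the robot, z square out of the face. Hung, the bracket's origin is at x = -56, y = 0, z = 8 mm, axes parallel to these; with the slot's leg on the pin, not yet let down, at x = -43.
- pin (a point): On the shoulder pin's axis, 13 mm above the face (mid thickness of the hung bracket); axes as jig_face. Shank 8 mm in diameter, square to the face, on an 18 mm collar 8 mm high, under an 18 mm head that reaches from 25 to 31 mm above the face. The bracket enters sideways towards -y, mouth first, between collar and head.
- rails (a point): Midway between the jig's two rest rails on their top level; axes as jig_face; x = -71.5, y = +28, z = 8 mm in its frame. The level rails are 8 mm high, from y = -24 to +80, at x = -40 to -28 and -115 to -103 mm; the bracket's underside rests on them. At y above +40 the bracket can be laid on them, clear of pin and bush plate, then slid to -y.
- bush (a point): Top centre of the brass drill bush; axes as jig_face; x = -117.5, y = 0, z = 42 mm in its frame. Its bush plate overhangs the bracket's tail: x = -135 to -100, y = -60 to +14, z = 26 (underside) to 36 mm. It stands on a stop block at y = -60 to -25 mm.
- keeper (a joint): Swing keeper, rad: 0 = shut against its stop, bar pointing to +y of jig_face across the slope, 3 mm above the top end of the hung bracket; grows to 1.8 as it swings up the slope (1.57 = pointing straight up it). Light friction, 1 N at the knob; it stays where it is left. The bar lies in the bracket's layer (z = 8 to 18 mm), so it only shuts once the bracket is let down.
- keeper_knob (a point): Centre of the keeper's round red grip knob, 14 mm in diameter, standing square to the face from 18 to 47 mm above it; this point is 34 mm above the face, 50 mm from the keeper's pivot axis, which is square to the face at x = +28, y = -40 mm of jig_face. Shut, the knob is at x = +28, y = +10 mm.
- layout_bottle: Bystander: small blue bottle with a black cap, 53 mm wide, 92 mm tall, standing; origin in its foot. Leave alone.
- ring_gauge: Bystander: grey steel ring, 60 mm across, 18 mm high, lying flat. Leave alone.
- v_block: Bystander: steel V-block 50 x 50 x 45 mm. Leave alone.

How it is judged:
By the outcome, as a careful person would: the job done as asked, in the order asked, and still so for the second after the job is handed in, with the robot touching nothing.
It also fails if it takes over 56 s, if anything falls off the work surface, if the arm or the gripper's body presses on something with over 40 N, if the wrist force passes 120 N, or if a joint passes its speed limit or range.

## Working session

There is one attempt and no reset: what is moved stays moved. The work goes in short steps, Python scripts to look and compute and a tool call to move; the robot and the scene stay as the last step left them, time stands still between calls to the robot, and variables do not carry over. Pictures are saved under pics/ and viewed, at most 10 in all, crops included, and the job is handed in when it is done.

Besides the shell and the picture viewer there is one more tool, called by a JSON object that holds its "api" and its "payload", one argument or row to a line. move_arm: Moves the arm, as the interface text tells. Its arguments: {"type":"object","properties":{"increments":{"type":"array","items":{"type":"number"}}},"required":["increments"]}

```bash
mkdir -p pics; cat > h.py <<'E'
import numpy as np, cv2
from rig import ctrl
def grab(n,f):
    o=ctrl.get_obs(); im,d=ctrl.grab_frame(n); i=ctrl.camera_info(n)
    if n=="wrist":
        T=np.eye(4); T[:3,:3]=o["tool_rot"]; T[:3,3]=o["tcp_pos"]; C=T@np.array(i["mount"])
    else: C=np.array(i["cam_to_world"])
    cv2.imwrite(f"pics/{f}.png",im[:,:,::-1]); np.savez(f"{f}.npz",im=im,d=d,C=C,K=[i["fx"],i["fy"],i["cx"],i["cy"]],D=np.array(i["D"],float))
    return im,d
def load(f):
    z=np.load(f+".npz"); return z
def ray(z,u,v):
    fx,fy,cx,cy=z["K"]; K=np.array([[fx,0,cx],[0,fy,cy],[0,0,1]])
    p=cv2.undistortPoints(np.array([[[u,v]]],float),K,z["D"])[0,0]
    return np.array([p[0],p[1],1.])
def pt(z,u,v,r=1):
    w=z["d"][int(v)-r:int(v)+r+1,int(u)-r:int(u)+r+1]; w=w[w>0]
    c=ray(z,u,v)*np.median(w); return z["C"][:3,:3]@c+z["C"][:3,3]
def ptz(z,u,v,h):  # intersect with world z=h
    d=z["C"][:3,:3]@ray(z,u,v); o=z["C"][:3,3]; return o+d*(h-o[2])/d[2]
def proj(z,P):
    fx,fy,cx,cy=z["K"]; K=np.array([[fx,0,cx],[0,fy,cy],[0,0,1]])
    R=z["C"][:3,:3].T; t=-R@z["C"][:3,3]
    return cv2.projectPoints(np.atleast_2d(P).astype(float),cv2.Rodrigues(R)[0],t,K,z["D"])[0][:,0]
E
python3 - <<'E'
from h import *
for n in("scene","side"): grab(n,n+"0")
a=[cv2.imread(f"pics/{n}0.png") for n in("scene","side")]
for n in("scene","side"):
    z=load(n+"0"); print(z["C"].round(3),z["K"])
print(ctrl.get_obs())
E
```

```text
[[ 0.793 -0.387  0.471  0.014]
 [-0.609 -0.498  0.617 -0.516]
 [-0.005 -0.776 -0.63   0.776]
 [ 0.     0.     0.     1.   ]] [359.29963577 359.29963577 262.15922486 190.97268503]
[[ 0.989 -0.075  0.13   0.385]
 [-0.149 -0.438  0.887 -0.78 ]
 [-0.01  -0.896 -0.444  0.543]
 [ 0.     0.     0.     1.   ]] [401.99220779 401.99220779 245.61942706 194.76477403]
{'time_s': 0.1, 'q': array([ 6.39427849e+01,  2.42799446e+01,  9.34293605e+01, -1.10349769e-03,
        6.23702844e+01, -1.08712798e+00]), 'joint_vel': array([ 0.05085411, -0.05169498, -0.16028219, -0.0476609 ,  0.01814317,
       -0.05705283]), 'joint_efforts': array([ 8.36931940e-04, -5.58423436e+01, -2.82443833e+01,  1.13053975e-04,
        2.89560310e-03, -3.47516661e-06]), 'tcp_pos': array([0.26359309, 0.56615832, 0.24460876]), 'tool_rot': array([[-9.06532076e-01,  4.22136519e-01, -5.94857943e-04],
       [ 4.22136938e-01,  9.06531207e-01, -1.25539965e-03],
       [ 9.30725013e-06, -1.38917156e-03, -9.99999035e-01]]), 'contact_force': array([ 0.03603725, -0.11781381, -0.23834889]), 'wrist_torque': array([0.00268262, 0.02171043, 0.0075579 ]), 'finger_force': 0.0, 'finger_gap': 0.08535833692357236}
```

View pics/scene0.png

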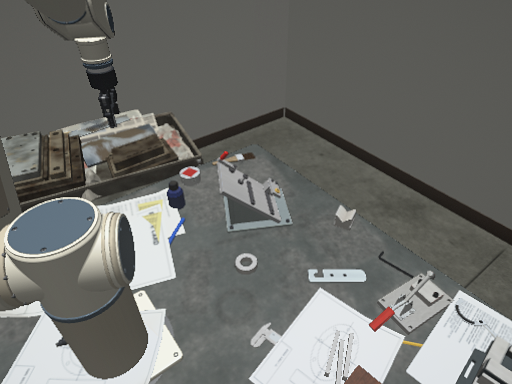

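View pics/side0.png

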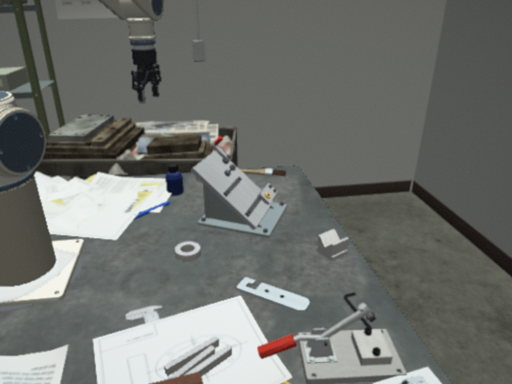

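```bash
python3 - <<'E'
import cv2,numpy as np
s=cv2.imread("pics/scene0.png"); d=cv2.imread("pics/side0.png")
f=lambda im,x,y,w,h:cv2.resize(im[y:y+h,x:x+w],(400,300),interpolation=cv2.INTER_CUBIC)
m=np.vstack([np.hstack([f(s,205,150,100,75),f(d,190,143,100,75)]),np.hstack([f(s,296,240,80,60),f(d,233,262,80,60)])])
cv2.imwrite("pics/m0.png",m)
E
```

```text
(no output)
```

View pics/m0.png

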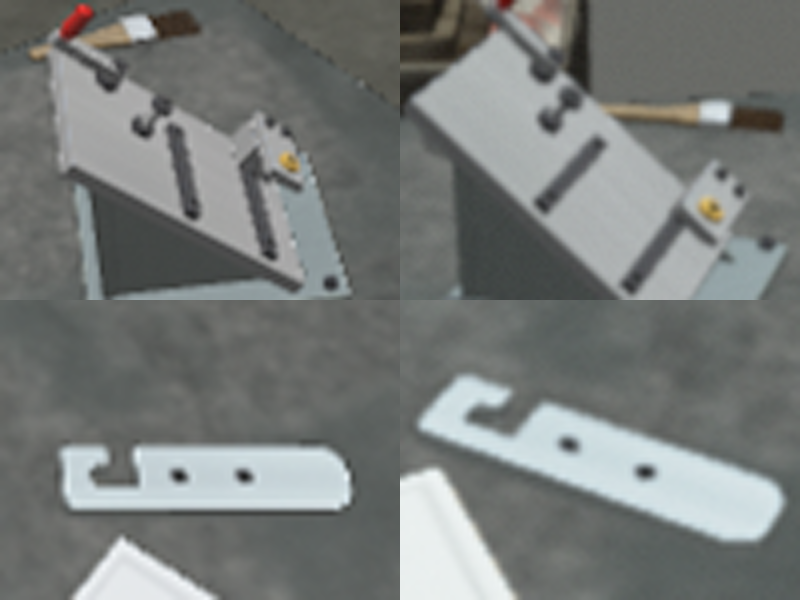

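```bash
python3 - <<'E'
from h import *
np.set_printoptions(precision=4,suppress=True)
for n,(x0,y0,w,h),bx in(("scene0",(205,150,100,75),(296,240,80,60)),("side0",(190,143,100,75),(233,262,80,60))):
    z=load(n)
    print(n)
    o={"scene0":dict(bush=(288,162),head=(162,105),collar=(143,126),piv=(110,78),c1=(52,38),c2=(66,168),c3=(300,288)),
       "side0":dict(bush=(312,208),head=(170,100),collar=(150,120),piv=(142,66),c2=(12,100))}[n]
    for k,(u,v) in o.items(): print(k,pt(z,x0+u/4,y0+v/4,0 if k!="c" else 1))
    # plane
    pts=[]
    uv={"scene0":[(90,140),(120,160),(150,170),(110,110),(225,200),(250,240),(80,110),(230,180)],"side0":[(80,80),(60,120),(100,140),(200,130),(220,200),(240,180),(110,100)]}[n]
    P=np.array([pt(z,x0+u/4,y0+v/4) for u,v in uv]); c=P.mean(0); U=np.linalg.svd(P-c)
    print("plane",c,U[2][2],U[1])
    # bracket
    im=z["im"].astype(int); m=np.zeros(im.shape[:2],np.uint8); bx0,by0,bw,bh=bx
    sub=im[by0:by0+bh,bx0:bx0+bw]; m[by0:by0+bh,bx0:bx0+bw]=(sub.min(2)>145)
    N,L,S,_=cv2.connectedComponentsWithStats(m)
    lab=L[276,340] if n=="scene0" else L[int(262+440/5*0+ (520-300)/5),int(233+(680-400)/5)]
    cs,_=cv2.findContours((L==lab).astype(np.uint8),cv2.RETR_EXTERNAL,cv2.CHAIN_APPROX_NONE)
    c=max(cs,key=len)[:,0]
    Q=np.array([ptz(z,u,v,.010)[:2] for u,v in c]).astype(np.float32)
    r=cv2.minAreaRect(Q*1000); print("rect",S[lab],r, cv2.boxPoints(r))
    print("heights",[pt(z,*p) for p in ([(350,276),(320,277)] if n=="scene0" else [(290,295),(255,289)])])
E
```

```text
scene0
bush [0.5755 0.1452 0.0736]
head [0.4889 0.1879 0.1432]
collar [0.476  0.1953 0.1254]
piv [0.4775 0.2395 0.1435]
c1 [0.4429 0.2602 0.183 ]
c2 [0.3853 0.1543 0.157 ]
c3 [0.5358 0.0802 0.0113]
plane [0.4692 0.1669 0.1104] [ 0.5605 -0.298   0.7727] [0.1675 0.0691 0.0013]
rect [308 269  58  13 647] ((527.2276000976562, -162.82420349121094), (38.70033264160156, 148.4393310546875), 52.351600646972656) [[ 456.643  -132.8107]
 [ 574.1735 -223.4796]
 [ 597.8121 -192.8377]
 [ 480.2817 -102.1688]]
heights [array([ 0.5525, -0.1858,  0.009 ]), array([ 0.4953, -0.1347, -0.0024])]
side0
bush [0.5797 0.1463 0.0733]
head [0.4923 0.1864 0.1396]
collar [0.4797 0.1959 0.1223]
piv [0.4795 0.2376 0.1445]
c2 [0.39   0.1538 0.1603]
plane [0.4763 0.1909 0.1131] [ 0.5684 -0.3083  0.7628] [0.1462 0.0636 0.002 ]
rect [237 277  73  33 897] ((527.440673828125, -161.978515625), (40.80659484863281, 149.92959594726562), 51.814208984375) [[ 455.904  -131.6715]
 [ 573.7502 -224.36  ]
 [ 598.9774 -192.2856]
 [ 481.1312  -99.5971]]
heights [array([ 0.5603, -0.1747,  0.0105]), array([ 0.4952, -0.1432,  0.0086])]
```

```bash
cat >> h.py <<'E'
from scipy.spatial.transform import Rotation as Ro
n=np.array([.566,-.303,.767]); 
def jig(az):  # az: heading (deg) of downhill
    a=np.radians(az); d=np.array([np.cos(a),np.sin(a),0]); c,s=np.cos(np.radians(40)),np.sin(np.radians(40))
    X=-d*c+np.array([0,0,s]); Z=d*s+np.array([0,0,c]); return np.c_[X,np.cross(Z,X),Z]
def rel(p,R,base=None):
    o=ctrl.get_obs(); R0,p0=base or (o["tool_rot"],o["tcp_pos"])
    print("rot",Ro.from_matrix(R0.T@R).as_rotvec(degrees=True).round(1),"shift",((R0.T@(np.array(p)-p0))*1000).round(1))
def flip(R): # tool rot from frame: tool x=+X, z=-Z
    return np.c_[R[:,0],-R[:,1],-R[:,2]]
E
python3 - <<'E'
from h import *
np.set_printoptions(precision=3,suppress=True)
i=ctrl.camera_info("wrist"); print(np.array(i["mount"]),i["fx"])
J=jig(-28.2); print(J)
rel([.45,.4,.42],ctrl.get_obs()["tool_rot"])
rel([.62,.12,.33],flip(J))
E
```

```text
[[ 0.001 -0.96  -0.281  0.072]
 [ 1.     0.001 -0.001  0.   ]
 [ 0.001 -0.281  0.96  -0.129]
 [ 0.     0.     0.     1.   ]] 336.9136088621888
[[-0.675 -0.473  0.566]
 [ 0.362 -0.881 -0.304]
 [ 0.643  0.     0.766]]
rot [0. 0. 0.] shift [-239.1  -72.2 -175.3]
rot [-1.2 40.   3.1] shift [-511.4 -254.1  -85. ]
```

{"api": "move_arm", "payload": {
  "increments": [0, 0, 0, -48, -14, -35, 0, 0, 0, 0, -96, -29, -70, 0, 0, 0, 0, -144, -43, -105, 0, 0, 0, 0, -192, -58, -140, 0, 0, 0, 0, -239, -72, -175, 0]
}}

```text
time_s: 0.72
tcp_pos: [0.4509, 0.399, 0.4211]
tool_rot: [[-0.907, 0.422, -0.0], [0.422, 0.907, -0.0], [0.0, -0.001, -1.0]]
contact_force: [0.5, 0.1, 0.3]
finger_gap: 0.0856
finger_force: 0.0
```

```bash
python3 - <<'E'
from h import *
rel([.62,.12,.33],flip(jig(-28.2)))
print(ctrl.get_obs()["tcp_pos"],ctrl.get_obs()["q"])
E
```

```text
rot [-1.2 40.   3.1] shift [-271.1 -181.5   91.1]
[0.45092109 0.39898838 0.42112292] [ 4.03699629e+01  1.38596418e+01  8.49663756e+01  1.93721735e-03
  8.12088288e+01 -2.46588392e+01]
```

{"api": "move_arm", "payload": {
  "increments": [0, 8, 1, -45, -30, 15, 0, 0, 16, 1, -90, -60, 30, 0, -1, 24, 2, -135, -90, 45, 0, -1, 32, 2, -180, -121, 61, 0, -1, 40, 3, -226, -151, 76, 0]
}}

```text
time_s: 1.35
tcp_pos: [0.592, 0.1664, 0.344]
tool_rot: [[-0.673, 0.471, -0.57], [0.36, 0.882, 0.304], [0.646, -0.001, -0.763]]
contact_force: [1.1, 1.1, 0.2]
finger_gap: 0.085
finger_force: 0.0
```

```bash
python3 - <<'E'
from h import *
grab("wrist","w1")
o=ctrl.get_obs(); print(o["tcp_pos"],o["q"],o["joint_vel"])
E
```

```text
[0.5946634  0.15931456 0.33635026] [  4.46976071  35.17314405  72.26374507  21.55674047 107.47020988
 -56.79564714] [  3.55680159  -2.96777409   8.81363763  -3.63693444 -10.23044151
   4.86325451]
```

View pics/w1.png

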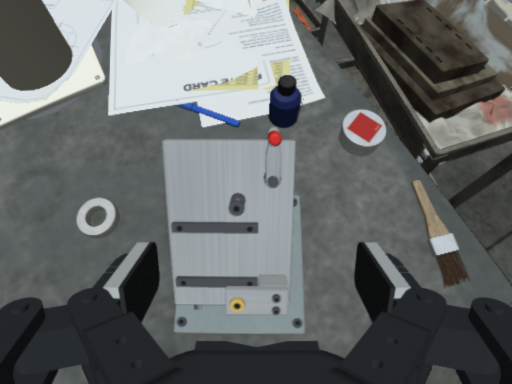

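```bash
python3 - <<'E'
from h import *
grab("wrist","w1b"); grab("wrist","w2")
o=ctrl.get_obs(); print(o["tcp_pos"],o["joint_vel"])
im=cv2.imread("pics/w2.png")[125:345,150:320]
cv2.imwrite("pics/w2c.png",cv2.resize(im,None,fx=2.7,fy=2.7,interpolation=cv2.INTER_CUBIC))
E
```

```text
[0.59230403 0.16478511 0.33939379] [ 4.23141597 -5.23379874  0.61549325  0.95992966 -0.66820086  0.63263485]
```

View pics/w2c.png

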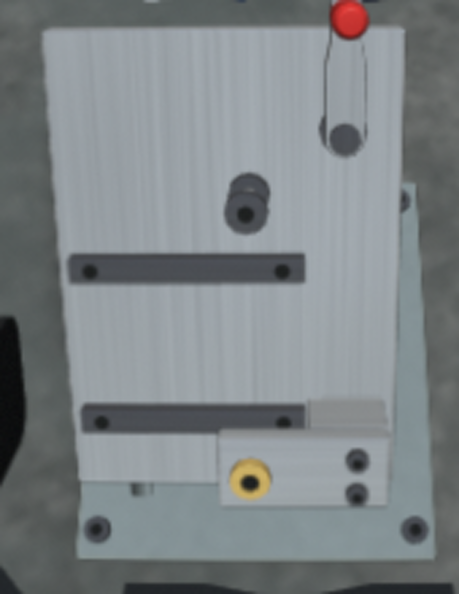

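```bash
cat > fit.py <<'E'
from h import *
from scipy.optimize import least_squares
np.set_printoptions(precision=4,suppress=True)
U=np.array([(43,30),(404,29),(80,482),(245,213),(69,254),(72,284),(304,254),(304,283),(82,404),(85,432),(304,404),(249,481),(219,430),(389,433),(219,505)])/2.7+[150,125]
X=np.array([(70,86,0),(70,-66,0),(-148,86,0),(0,0,31),(-28,80,8),(-40,80,8),(-28,-24,8),(-40,-24,8),(-103,80,8),(-115,80,8),(-103,-24,8),(-117.5,0,42),(-100,14,36),(-100,-60,36),(-135,14,36)])/1000
def fit(f):
    z=load(f)
    g=lambda p:(proj(z,X@Ro.from_rotvec(p[:3]).as_matrix().T+p[3:])-U).ravel()
    p0=np.r_[Ro.from_matrix(jig(-28.2)).as_rotvec(),.474,.198,.117]
    s=least_squares(g,p0); R=Ro.from_rotvec(s.x[:3]).as_matrix()
    print("6dof",np.degrees(np.arccos(R[2,2])),np.degrees(np.arctan2(R[1,2],R[0,2])),R[2,1],s.x[3:],np.abs(s.fun).max())
    g2=lambda p:(proj(z,X@jig(p[0]*100).T+p[1:])-U).ravel()
    s2=least_squares(g2,[-.282,.474,.198,.117]); print("4dof",s2.x,np.abs(s2.fun).max(),"\n",s2.fun.reshape(-1,2).round(1).tolist())
    k=np.array([349,19])/2.7+[150,125]
    for nm,S in(("6",(R,s.x[3:])),("4",(jig(s2.x[0]*100),s2.x[1:]))):
        d=S[0].T@(z["C"][:3,:3]@ray(z,*k)); o=S[0].T@(z["C"][:3,3]-S[1]); print("knob jig",(o+d*(.047-o[2])/d[2])*1000)
    return s2.x
if __name__=="__main__":
    fit("w2"); print(load("w2")["C"][:3,3],load("w1b")["C"][:3,3]); print(ctrl.get_obs()["tcp_pos"])
E
python3 fit.py
```

```text
6dof 39.344020598584414 -28.508084860045848 -0.0012860788784470056 [0.4732 0.2056 0.1129] 1.6662530108396822
4dof [-0.2838  0.4737  0.2054  0.1138] 1.752296648900483 
 [[-0.3, 0.6], [0.0, -0.2], [0.1, -1.2], [0.3, -0.3], [-0.2, 0.9], [-0.5, -0.9], [0.2, 0.6], [0.2, -0.7], [-0.2, 1.0], [-0.6, -1.0], [0.3, 1.1], [0.5, -1.3], [-0.4, 1.8], [-0.1, 0.4], [0.5, -0.8]]
knob jig [ 78.9532 -40.3658  47.    ]
knob jig [ 79.4727 -40.1239  47.    ]
[0.6189 0.1499 0.4811] [0.621  0.1469 0.4804]
[0.5923 0.1648 0.3394]
```

{"api": "move_arm", "payload": {
  "increments": [0, 0, 0, 0, 0, 0, 0, 0, 0, 0, 0, 0, 0, 0, 0, 0, 0, 0, 0, 0, 0]
}}

```text
time_s: 1.88
tcp_pos: [0.5906, 0.1695, 0.346]
tool_rot: [[-0.678, 0.469, -0.566], [0.36, 0.883, 0.3], [0.641, -0.0, -0.767]]
contact_force: [0.9, 0.5, 0.6]
finger_gap: 0.0852
finger_force: 0.0
```

```bash
python3 - <<'E'
from h import *
a=ctrl.get_obs(); grab("wrist","w3"); b=ctrl.get_obs(); grab("wrist","w4"); c=ctrl.get_obs()
for o in(a,b,c):print(o["tcp_pos"],o["time_s"])
import fit
A=cv2.imread("pics/w2.png",0); B=cv2.imread("pics/w3.png",0)
u=fit.U.astype(np.float32).reshape(-1,1,2)
q,st,e=cv2.calcOpticalFlowPyrLK(A,B,u,None,winSize=(15,15)); print((q-u)[:,0].round(1).tolist())
fit.U=q[:,0].astype(float); fit.fit("w3"); fit.fit("w4")
E
```

```text
[0.59059419 0.16953915 0.34597207] 1.875
[0.59066774 0.16932797 0.34577097] 1.925
[0.59074684 0.16912175 0.34548038] 1.975
[[-3.5, 4.699999809265137], [-4.900000095367432, 6.699999809265137], [-4.900000095367432, 0.699999988079071], [-5.400000095367432, 5.199999809265137], [-4.199999809265137, 3.4000000953674316], [-4.400000095367432, 3.200000047683716], [-5.800000190734863, 4.400000095367432], [-5.800000190734863, 4.400000095367432], [-4.800000190734863, 1.899999976158142], [-4.800000190734863, 1.7999999523162842], [-6.099999904632568, 3.0999999046325684], [-6.5, 2.799999952316284], [-5.699999809265137, 2.5], [-7.0, 3.700000047683716], [-5.699999809265137, 3.299999952316284]]
6dof 39.37859676560191 -28.67874046317033 -0.0026978043321797263 [0.4734 0.2055 0.1132] 2.184783173535834
4dof [-0.2842  0.4738  0.2053  0.1141] 2.251858644068875 
 [[-0.2, 0.6], [-0.1, -0.3], [0.1, -0.7], [0.4, -0.3], [-0.2, 0.9], [-0.5, -0.9], [0.4, 0.8], [0.4, -0.9], [-0.2, 1.1], [-0.6, -1.0], [0.3, 1.1], [0.7, -1.3], [-0.6, 2.3], [-0.0, 0.5], [0.1, -1.9]]
knob jig [ 86.7598 -45.6399  47.    ]
knob jig [ 87.2867 -45.2711  47.    ]
6dof 39.397079172500945 -28.682123067986232 -0.0025073522198081066 [0.4734 0.2053 0.113 ] 2.1847832042000164
4dof [-0.2844  0.4738  0.2051  0.1139] 2.250545179256221 
 [[-0.2, 0.6], [-0.1, -0.3], [0.1, -0.7], [0.4, -0.3], [-0.2, 0.9], [-0.5, -0.9], [0.4, 0.8], [0.4, -0.9], [-0.2, 1.1], [-0.6, -1.0], [0.3, 1.1], [0.7, -1.3], [-0.6, 2.3], [-0.0, 0.5], [0.1, -1.8]]
knob jig [ 86.7598 -45.6399  47.    ]
knob jig [ 87.2684 -45.2902  47.    ]
```

```bash
python3 - <<'E'
from h import *
from scipy.optimize import least_squares
P={"b":(-117.5,0,42),"h":(0,0,31),"c2":(70,86,0),"c3":(-148,86,0),"r1a":(-34,-24,8),"r1b":(-34,80,8),"r2b":(-109,80,8)}
O={"scene0":((205,150),dict(b=(289,162),h=(162,104),c2=(66,168),c3=(300,288),r1a=(175,126),r1b=(191,214),r2b=(268,254))),
"side0":((190,143),dict(b=(312,208),h=(571,99),c2=(412,100),r1a=(602,142),r1b=(543,206),r2b=(630,288)))}
for n,(o,q) in O.items():
    z=load(n); ks=list(q); U=np.array([((q[k][0]-(400 if n=="side0" and k!="b" else 0))/4+o[0],q[k][1]/4+o[1]) for k in ks]); X=np.array([P[k] for k in ks])/1000
    for full in(0,1):
        g=lambda p:(proj(z,X@jig(p[3]*100 if full else -28.4).T+p[:3])-U).ravel()
        s=least_squares(g,[.4738,.2053,.1139,-.284]); print(n,s.x.round(4)); 
    print(g([.4738,.2053,.1139,-.284]).reshape(-1,2).round(1).tolist(),s.fun.round(1))
E
```

```text
scene0 [ 0.4735  0.203   0.1148 -0.284 ]
scene0 [ 0.4764  0.2059  0.112  -0.2925]
[[-0.9, -0.1], [-0.8, 0.2], [-0.1, -0.8], [0.2, -0.5], [-0.9, -0.0], [-0.3, -0.2], [-0.1, -0.1]] [-0.3  0.3 -0.2  0.4  0.2 -0.8  0.4 -0.1 -0.2  0.2 -0.1 -0.   0.2  0.3]
side0 [ 0.4772  0.2057  0.1131 -0.284 ]
side0 [ 0.4774  0.2062  0.1129 -0.2858]
[[-1.4, 0.4], [-1.0, -0.4], [-1.7, 0.4], [-1.3, -0.4], [-1.2, -0.4], [-1.2, -0.4]] [-0.1  0.6  0.3 -0.3 -0.3  0.5 -0.  -0.3  0.1 -0.3  0.1 -0.3]
```

```bash
cat >> h.py <<'E'
def bk(az): a=np.radians(az); X=np.array([np.cos(a),np.sin(a),0]); return np.c_[X,[-X[1],X[0],0],[0,0,1]]
E
python3 - <<'E'
from h import *
R=flip(bk(142.1))
rel([.5352,-.1685,.20],R)
E
```

```text
rot [ -3.5 -39.8   9.5] shift [-177.3 -324.2   41.6]
```

{"api": "move_arm", "payload": {
  "increments": [0, -8, 2, -26, -48, 6, 0, -1, -16, 4, -52, -96, 12, 0, -2, -24, 6, -78, -144, 18, 0, -3, -32, 8, -104, -192, 24, 0, -3.5, -40, 9.5, -130, -240, 30, 0]
}}

```text
time_s: 2.6
tcp_pos: [0.549, -0.0828, 0.2388]
tool_rot: [[-0.788, 0.615, 0.007], [0.615, 0.788, -0.005], [-0.008, 0.001, -1.0]]
contact_force: [0.6, -1.3, 0.1]
finger_gap: 0.0857
finger_force: 0.0
```

```bash
python3 - <<'E'
from h import *
R=flip(bk(142.1))
o=ctrl.get_obs(); print(o["tcp_pos"],o["q"]); rel([.5352,-.1685,.16],R)
E
```

```text
[ 0.5489602  -0.08279604  0.23876768] [ -9.70692099  18.68889459 102.90523209  -0.22403356  57.96669655
 -61.60719041]
rot [ 0.   0.5 -0.1] shift [-41.2 -76.1  79.1]
```

{"api": "move_arm", "payload": {
  "increments": [0, 0, 0, -20, -38, 40, 0, 0, 0.3, 0, -41, -76, 79, 0, 0, 0.3, 0, -41, -76, 79, 0, 0, 0.3, 0, -41, -76, 79, 0]
}}

```text
time_s: 3.1
tcp_pos: [0.5351, -0.1666, 0.1599]
tool_rot: [[-0.788, 0.616, -0.002], [0.616, 0.788, 0.002], [0.003, -0.0, -1.0]]
contact_force: [0.6, 0.1, 0.0]
finger_gap: 0.0859
finger_force: 0.0
```

```bash
python3 - <<'E'
from h import *
grab("wrist","w5"); o=ctrl.get_obs(); print(o["tcp_pos"])
E
```

```text
[ 0.53555419 -0.16629171  0.16034737]
```

View pics/w5.png

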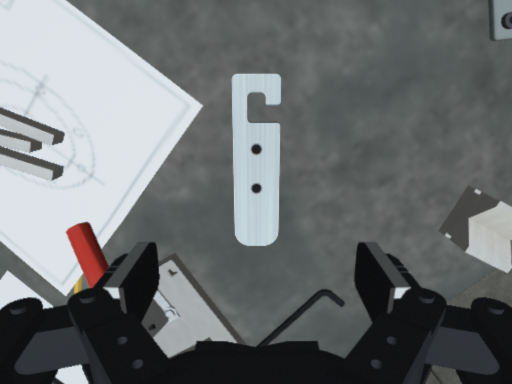

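```bash
python3 - <<'E'
from h import *
np.set_printoptions(precision=4,suppress=True)
z=load("w5"); im=z["im"].astype(int)
m=(im.min(2)>150).astype(np.uint8); N,L=cv2.connectedComponents(m)
c=max(cv2.findContours((L==L[210,257]).astype(np.uint8),cv2.RETR_EXTERNAL,cv2.CHAIN_APPROX_NONE)[0],key=len)[:,0]
Q=np.array([ptz(z,u,v,.010)[:2] for u,v in c],np.float32)*1000
r=cv2.minAreaRect(Q); print(r)
b=cv2.boxPoints(r); print(b)
o=ctrl.get_obs(); print(o["tcp_pos"])
E
```

```text
((526.9317626953125, -160.972900390625), (39.209686279296875, 148.19248962402344), 52.08114242553711)
[[ 456.4305 -130.9034]
 [ 573.3369 -221.9743]
 [ 597.433  -191.0424]
 [ 480.5266  -99.9715]]
[ 0.5356 -0.1663  0.1603]
```

{"api": "move_arm", "payload": {
  "increments": [0, 0, 0, 0, -1, 50, 0, 0, 0, 0, 0, -1.4, 100, 0, 0, 0, 0, 0, -1.4, 135, 0, 0, 0, 0, 0, -1.4, 145, 0, 0, 0, 0, 0, -1.4, 145, 0]
}}

```text
time_s: 3.78
tcp_pos: [0.5342, -0.1672, 0.015]
tool_rot: [[-0.789, 0.615, -0.002], [0.615, 0.789, 0.001], [0.002, -0.0, -1.0]]
contact_force: [0.4, -0.9, 0.4]
finger_gap: 0.0857
finger_force: 0.0
```

{"api": "move_arm", "payload": {
  "increments": [0, 0, 0, 0, 0, 0, 0.2, 0, 0, 0, 0, 0, 0, 0.4, 0, 0, 0, 0, 0, 0, 0.7, 0, 0, 0, 0, 0, 0, 1, 0, 0, 0, 0, 0, 0, 1]
}}

```text
time_s: 4.4
tcp_pos: [0.5341, -0.168, 0.0158]
tool_rot: [[-0.788, 0.616, -0.001], [0.616, 0.788, 0.001], [0.002, 0.0, -1.0]]
contact_force: [-1.5, 1.4, 11.1]
finger_gap: 0.0376
finger_force: 59.9
```

```bash
python3 - <<'E'
from h import *
grab("wrist","w6"); o=ctrl.get_obs(); print(o["tcp_pos"],o["contact_force"],o["wrist_torque"],o["finger_gap"],o["finger_force"])
E
```

```text
[ 0.53412928 -0.16793036  0.01575341] [-0.77030685  2.28227709 10.61862535] [ 0.19569508  0.23526035 -0.0529101 ] 0.037884782171413195 59.94076609611511
```

View pics/w6.png

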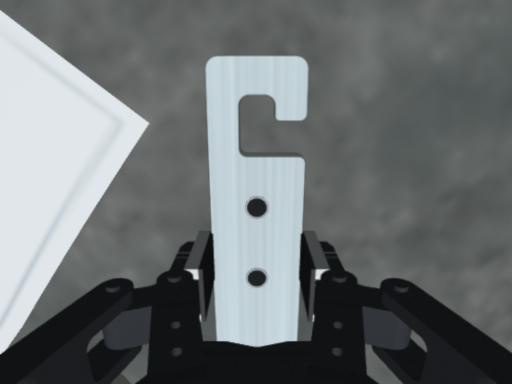

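```bash
python3 - <<'E'
from h import *
np.set_printoptions(precision=4,suppress=True)
z=load("w6"); o=ctrl.get_obs(); R=o["tool_rot"]; p=o["tcp_pos"]
for n,u,v,X in [("top",257,56,75),("slotclosed",257,95,60),("mouthHi",290,121,50),("mouthLo",300,156,36),("edgeL",207,80,None),("edgeL2",213,225,None),("edgeR",307,80,None),("edgeR2",302,225,None)]:
    q=(R.T@(ptz(z,u,v,.010)-p))*1000; print(n,q.round(1), None if X is None else round(X-q[0],1))
R2=flip(bk(142.1)); rel([.534,-.168,.12],R2)
E
```

```text
top [84.4  0.1  5.9] -9.4
slotclosed [70.   0.1  5.9] -10.0
mouthHi [60.  13.2  5.9] -10.0
mouthLo [46.  17.6  5.8] -10.0
edgeL [ 75.7 -19.1   5.9] None
edgeL2 [ 15.7 -18.8   5.8] None
edgeR [75.7 19.3  5.9] None
edgeR2 [15.8 19.6  5.8] None
rot [ 0.  -0.1 -0.1] shift [   0.2   -0.1 -104.2]
```

```bash
cat >> h.py <<'E'
F=np.array([.4748,.205,.1138]); AZ=-28.5
def tgt(x,y,z): return F+jig(AZ)@(np.array([x-9.8,y,z+15.5])/1000)
E
python3 - <<'E'
from h import *
np.set_printoptions(precision=4,suppress=True)
R0=flip(bk(142.1)); RJ=flip(jig(AZ))
for t in[(-43,55,100),(-43,50,50),(-43,50,11.5)]: print(t,tgt(*t)); rel(tgt(*t),RJ); 
E
```

```text
(-43, 55, 100) [0.5493 0.1019 0.1683]
rot [ 3.3 39.8 -9.1] shift [ 154.4  222.1 -152.3]
(-43, 50, 50) [0.5235 0.1217 0.13  ]
rot [ 3.3 39.8 -9.1] shift [ 186.9  221.7 -114. ]
(-43, 50, 11.5) [0.5017 0.1335 0.1005]
rot [ 3.3 39.8 -9.1] shift [211.2 217.6 -84.4]
```

{"api": "move_arm", "payload": {
  "increments": [0, 0, 0, 0, 0, -50, 1, 0, 0, 0, 0, 0, -110, 1, 0, 5, -1, 25, 35, -152, 1, 1, 13, -3, 55, 80, -165, 1, 2, 22, -5, 88, 125, -165, 1]
}}

```text
time_s: 5.08
tcp_pos: [0.5426, -0.0142, 0.1823]
tool_rot: [[-0.776, 0.54, -0.327], [0.505, 0.841, 0.192], [0.379, -0.016, -0.925]]
contact_force: [0.4, 0.3, -2.8]
finger_gap: 0.0379
finger_force: 62.0
```

```bash
python3 - <<'E'
from h import *
o=ctrl.get_obs(); print(o["tcp_pos"],o["contact_force"],o["finger_gap"]);rel(tgt(-43,55,70),flip(jig(AZ)))
E
```

```text
[ 0.54259607 -0.01416713  0.18234087] [ 0.44013688  0.30242865 -2.7839796 ] 0.03785325543363928
rot [ 1.4 17.7 -4.1] shift [ 57.2 100.5  61.6]
```

{"api": "move_arm", "payload": {
  "increments": [0.5, 6, -1.5, 18, 32, 10, 1, 1, 12, -3, 38, 66, 25, 1, 1.4, 17.7, -4.1, 57, 100, 45, 1, 1.4, 17.7, -4.1, 57, 100, 45, 1, 1.4, 17.7, -4.1, 57, 100, 45, 1]
}}

```text
time_s: 5.7
tcp_pos: [0.5366, 0.1058, 0.1576]
tool_rot: [[-0.673, 0.477, -0.565], [0.367, 0.879, 0.305], [0.642, -0.002, -0.767]]
contact_force: [0.1, 0.5, -1.6]
finger_gap: 0.0381
finger_force: 62.1
```

```bash
python3 - <<'E'
from h import *
o=ctrl.get_obs(); print(o["q"],((jig(AZ).T@(o["tcp_pos"]-F))*1000+[9.8,0,-15.5]).round(1));rel(tgt(-43,50,12),flip(jig(AZ)))
grab("side","s1");grab("scene","c1");grab("wrist","w7")
E
```

```text
[  0.52767928  40.67344194  87.71796638  18.07226549  87.97632026
 -67.54792658] [-39.9  57.7  83.4]
rot [-0.1  0.  -0.1] shift [-3.   7.8 71.3]
```

{"api": "move_arm", "payload": {
  "increments": [0, 0, 0, -1, 3, 30, 1, 0, 0, 0, -3, 7, 55, 1, 0, 0, 0, -3, 7.8, 68, 1, 0, 0, 0, -3, 7.8, 71, 1, 0, 0, 0, -3, 7.8, 71, 1]
}}

```text
time_s: 6.48
tcp_pos: [0.503, 0.1334, 0.102]
tool_rot: [[-0.673, 0.478, -0.564], [0.367, 0.878, 0.306], [0.642, -0.001, -0.767]]
contact_force: [-0.9, 1.2, -3.2]
finger_gap: 0.038
finger_force: 62.1
```

```bash
python3 - <<'E'
from h import *
o=ctrl.get_obs(); print(o["contact_force"],((jig(AZ).T@(o["tcp_pos"]-F))*1000+[9.8,0,-15.5]).round(1));rel(tgt(-43,50,11.5),flip(jig(AZ)))
grab("side","s2");grab("wrist","w8")
a=cv2.imread("pics/w8.png")[0:290,120:420]; b=cv2.imread("pics/side0.png"); b=cv2.imread("pics/s2.png")[135:250,180:300]
a=cv2.resize(a,None,fx=1.6,fy=1.6,interpolation=cv2.INTER_CUBIC); b=cv2.resize(b,(320,307),interpolation=cv2.INTER_CUBIC)
c=np.zeros((464,800,3),np.uint8); c[:,:480]=a; c[:307,480:]=b; cv2.imwrite("pics/m2.png",c)
E
```

```text
[-0.86776737  1.24597897 -3.16741942] [-43.   49.5  13.4]
rot [-0.   0.1 -0.1] shift [-0.  -0.5  1.9]
```

View pics/m2.png

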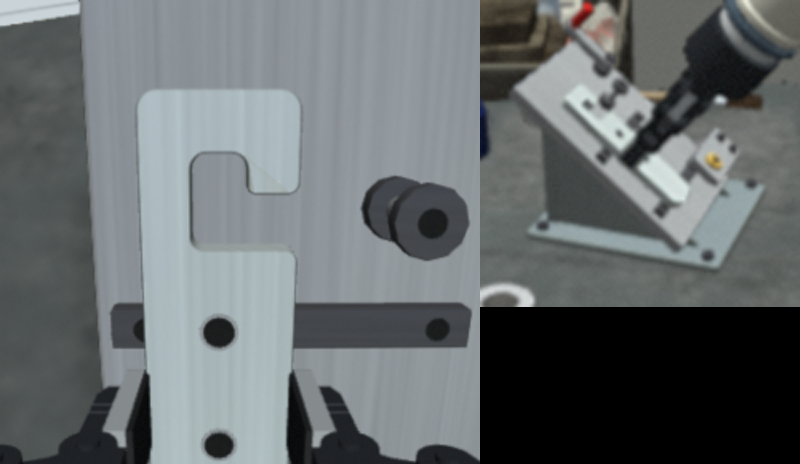

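```bash
python3 - <<'E'
from h import *
from scipy.optimize import least_squares
z=load("w8"); J=jig(AZ); o=ctrl.get_obs()
U=np.array([(427,222),(470,305),(466,347),(112,304),(440,184-0)][:4])/1.6+[120,0]
X=np.array([(0,0,31),(-28,-24,8),(-40,-24,8),(-28,80,8)])/1000
print((proj(z,X@J.T+F)-U).round(1))
g=lambda p:(proj(z,X@J.T+p)-U).ravel()
s=least_squares(g,F); print(s.x.round(4),s.fun.round(1),((J.T@(s.x-F))*1000).round(1))
# bracket features in tool frame at upper face (bracket z 10)
B=np.array([(50,-20,10),(36,-20,10),(60,0,10),(75,20,10),(75,-20,10)])-[-9.8,0,15.5]
T=o["tool_rot"]; Pw=(B*[1,-1,-1]/1000)@T.T+o["tcp_pos"]
print((proj(z,Pw)-[120,0]).__mul__(1).round(1)*1.6)
E
```

```text
[[-0.7  3.5]
 [-1.8  3.4]
 [-2.5  0.9]
 [ 0.4  4.4]]
[0.4743 0.2053 0.1158] [ 1.  -0.6 -0.2  0.6 -1.  -1.6 -0.1  1.6] [ 1.7 -0.   1.1]
[[299.36 193.92]
 [297.28 249.92]
 [217.92 151.84]
 [132.64  87.04]
 [303.04  86.88]]
```

{"api": "move_arm", "payload": {
  "increments": [0, 0, 0, 1.7, 4, 0.8, 1, 0, 0, 0, 1.7, 10, 0.8, 1, 0, 0, 0, 1.7, 16, 0.8, 1, 0, 0, 0, 1.7, 22, 0.8, 1, 0, 0, 0, 1.7, 26, 0.8, 1]
}}

```text
time_s: 7.2
tcp_pos: [0.5141, 0.1567, 0.1026]
tool_rot: [[-0.674, 0.477, -0.564], [0.367, 0.879, 0.305], [0.641, -0.002, -0.767]]
contact_force: [1.8, -7.0, 4.2]
finger_gap: 0.0378
finger_force: 62.9
```

```bash
sed -i 's/^F=.*; AZ/F=np.array([.4743,.2053,.1158]); AZ/' h.py; cat > meas.py <<'E'
import sys
from h import *
def st():
    o=ctrl.get_obs(); print(o["time_s"],o["contact_force"].round(1),"brk in jig",((jig(AZ).T@(o["tcp_pos"]-F))*1000+[9.8,0,-15.5]).round(1),"rotvec err",Ro.from_matrix(o["tool_rot"].T@flip(jig(AZ))).as_rotvec(degrees=True).round(2),o["finger_gap"])
if __name__=="__main__": st()
E
python3 meas.py; python3 - <<'E'
from h import *
z=0;im,d=grab("wrist","w9"); z=load("w9"); J=jig(AZ)
print(proj(z,np.array([[0,0,.031]])@J.T+F)) 
# dark head centroid near there
u,v=proj(z,np.array([[0,0,.031]])@J.T+F)[0].astype(int)
a=im[v-35:v+35,u-35:u+35]; cv2.imwrite("pics/h9.png",cv2.resize(cv2.cvtColor(a,cv2.COLOR_RGB2BGR),None,fx=6,fy=6))
# depth-based: head points are nearest
D=d[v-25:v+25,u-25:u+25]; print(np.percentile(D[D>0],[1,5,20,50,80]).round(4))
md=D[D>0]; m=(d>0)&(d<np.percentile(md,2)+.006); m[:v-30]=0;m[v+30:]=0;m[:,:u-30]=0;m[:,u+30:]=0
ys,xs=np.nonzero(m); print(xs.mean(),ys.mean(),np.ptp(xs),np.ptp(ys),len(xs))
E
```

```text
7.2 [ 1.8 -7.   4.2] brk in jig [-43.3  23.7  11.8] rotvec err [-0.09  0.12 -0.05] 0.0378382380079514
[[319.8805373  141.91875771]]
[0.1191 0.1196 0.1207 0.1224 0.1373]
319.5361380798274 141.77130528586838 49 49 1854
```

```bash
python3 - <<'E'
from h import *
np.set_printoptions(precision=1,suppress=True)
z=load("w9"); J=jig(AZ); d=z["d"]
# all pixels to jig coords
vv,uu=np.mgrid[0:384:2,0:512:2]; fx,fy,cx,cy=z["K"]; K=np.array([[fx,0,cx],[0,fy,cy],[0,0,1]])
q=cv2.undistortPoints(np.c_[uu.ravel(),vv.ravel()].astype(float).reshape(-1,1,2),K,z["D"])[:,0]
dd=d[vv,uu].ravel(); P=np.c_[q*dd[:,None],dd]@z["C"][:3,:3].T+z["C"][:3,3]; P=(P-F)@J*1000; P=P[dd>0]
def reg(n,x0,x1,y0,y1):
    m=(P[:,0]>x0)&(P[:,0]<x1)&(P[:,1]>y0)&(P[:,1]<y1); Z=P[m,2]; 
    if len(Z): print(n,len(Z),np.percentile(Z,[5,25,50,75,95]))
reg("face up",30,60,10,70); reg("face dn",-100,-50,55,75); reg("face mid R",-25,-12,-50,-10)
reg("rail1 L",-37,-31,52,75);reg("rail1 R",-37,-31,-20,-4)
reg("head",-4,4,-4,4)
reg("brk top",22,28,8,40); reg("brk L",-40,10,36,42); reg("brk mid",-35,-20,8,40); reg("brk R near", -25,-15,6,9)
reg("brk tail",-70,-50,10,35)
E
```

```text
face up 2184 [1.9 2.5 3.  3.5 4.5]
face dn 909 [ 2.4  4.5 70.5 76.  87.8]
face mid R 537 [1.9 2.4 2.9 3.2 3.9]
rail1 L 156 [10.2 10.6 11.  11.6 12.3]
rail1 R 103 [10.2 10.7 11.  11.5 12.1]
head 116 [33.  33.8 34.2 34.5 35.2]
brk top 336 [20.  20.5 20.9 21.3 21.9]
brk L 920 [ 20.3  21.1  82.3  96.5 105.7]
brk mid 1047 [ 20.1  20.8  21.6 100.4 106.8]
brk R near 43 [19.9 20.7 21.  21.3 22.1]
brk tail 539 [20.  20.5 20.9 21.3 21.8]
```

{"api": "move_arm", "payload": {
  "increments": [0, 0, 0, 0, 0, -2, 1, 0, 0, 0, 0, 0, -3.5, 1, 0, 0, 0, 0, 0, -3.5, 1, 0, 0, 0, 0, 0, -3.5, 1]
}}

```text
time_s: 7.75
tcp_pos: [0.5148, 0.1564, 0.1043]
tool_rot: [[-0.672, 0.477, -0.566], [0.367, 0.879, 0.306], [0.643, -0.002, -0.766]]
contact_force: [0.6, 0.0, -0.9]
finger_gap: 0.0376
finger_force: 62.1
```

```bash
cat > cloud.py <<'E'
from h import *
np.set_printoptions(precision=1,suppress=True)
def cloud(f,s=1):
    z=load(f); J=jig(AZ); d=z["d"]
    vv,uu=np.mgrid[0:384:s,0:512:s]; fx,fy,cx,cy=z["K"]; K=np.array([[fx,0,cx],[0,fy,cy],[0,0,1]])
    q=cv2.undistortPoints(np.c_[uu.ravel(),vv.ravel()].astype(float).reshape(-1,1,2),K,z["D"])[:,0]
    dd=d[vv,uu].ravel(); P=np.c_[q*dd[:,None],dd]@z["C"][:3,:3].T+z["C"][:3,3]; P=(P-F)@J*1000
    return P[dd>0]
def head(P):
    m=(abs(P[:,0])<15)&(abs(P[:,1])<15)&(P[:,2]>29)&(P[:,2]<39); H=P[m]; lo,hi=np.percentile(H,[1,99],axis=0)
    print("head mid",(lo+hi)/2,"size",hi-lo,len(H))
def reg(P,n,x0,x1,y0,y1,z0=-5,z1=50):
    m=(P[:,0]>x0)&(P[:,0]<x1)&(P[:,1]>y0)&(P[:,1]<y1)&(P[:,2]>z0)&(P[:,2]<z1); Z=P[m]
    if len(Z): print(n,len(Z),"medz",np.median(Z[:,2]),"lo",np.percentile(Z,1,axis=0),"hi",np.percentile(Z,99,axis=0))
E
python3 meas.py; python3 - <<'E'
from cloud import *
for f in("w9","w10"):
    if f=="w10": grab("wrist",f)
    P=cloud(f); head(P)
    reg(P,"rail1R",-45,-22,-20,-8,8,14); reg(P,"brktop",5,45,5,45,17,28); reg(P,"rail1L",-37,-31,52,75); reg(P,"face",30,60,10,70); reg(P,"brkx",15,20,-10,55,17,28)
E
```

```text
7.75 [ 0.6  0.  -0.9] brk in jig [-42.7  23.6  13.6] rotvec err [-0.08 -0.02 -0.07] 0.03760885205725734
head mid [ 0.2  0.5 32.8] size [16.7 16.4  5. ] 1858
rail1R 666 medz 10.90937520704777 lo [-39.5 -19.9   8.5] hi [-27.8  -8.1  12.3]
brktop 5749 medz 20.88673854167296 lo [ 5.6  5.3 19.3] hi [31.1 43.2 22.4]
rail1L 615 medz 11.033257802671216 lo [-37.   52.3   9.7] hi [-31.1  74.7  12.5]
face 8649 medz 3.0034885663692674 lo [30.3 10.6  1.4] hi [55.2 69.4 21.1]
brkx 1214 medz 20.91669553532637 lo [15.2  3.8 19.4] hi [19.8 43.3 22.4]
head mid [ 0.3  0.6 32.8] size [16.7 16.4  5.2] 1804
rail1R 657 medz 10.841424037952207 lo [-39.9 -19.8   8.3] hi [-27.8  -8.1  12.5]
brktop 5758 medz 22.578473964408744 lo [ 5.7  5.4 20.8] hi [31.7 43.1 24.1]
rail1L 600 medz 11.067932155129476 lo [-37.   52.3   9.6] hi [-31.1  74.8  12.6]
face 8758 medz 3.012911035934219 lo [30.3 10.6  1.4] hi [56.3 69.4 23. ]
brkx 1211 medz 22.6226227831911 lo [15.   3.7 21.1] hi [20.  43.3 24. ]
```

{"api": "move_arm", "payload": {
  "increments": [0, 0, 0, 0, 2, -2, 1, 0, 0, 0, 0, 6, -2, 1, 0, 0, 0, 0, 12, -2, 1, 0, 0, 0, 0, 17, -2, 1, 0, 0, 0, 0, 18, -2, 1]
}}

```text
time_s: 8.43
tcp_pos: [0.5248, 0.172, 0.1059]
tool_rot: [[-0.673, 0.477, -0.566], [0.366, 0.879, 0.305], [0.643, -0.002, -0.766]]
contact_force: [0.8, 0.1, -2.0]
finger_gap: 0.0381
finger_force: 62.1
```

```bash
python3 meas.py; python3 - <<'E'
from cloud import *
grab("wrist","w11")
P=cloud("w11"); head(P)
reg(P,"brkx",15,20,-30,55,17,28);reg(P,"brktop",10,45,-10,20,17,28); reg(P,"rail1R",-45,-22,-20,-8,8,14);
E
```

```text
8.425 [ 0.8  0.1 -2. ] brk in jig [-42.8   5.2  15.7] rotvec err [-0.09 -0.   -0.04] 0.038123695074024945
head mid [ 0.2  0.3 33.1] size [16.4 16.4  4.5] 1741
brkx 1185 medz 24.605847493907696 lo [ 15.3 -14.7  23. ] hi [19.9 24.8 26.1]
brktop 3893 medz 24.6028508146999 lo [10.4 -9.7 22.9] hi [31.7 19.7 26.1]
rail1R 166 medz 10.785620393075103 lo [-39.3 -19.9   8.3] hi [-28.  -16.9  11.9]
```

{"api": "move_arm", "payload": {
  "increments": [0, 0, 0, 0, 3, 0, 1, 0, 0, 0, 0, 5, 0, 1, 0, 0, 0, -4, 5, 0, 1, 0, 0, 0, -8, 5, 0, 1, 0, 0, 0, -11, 5, 0, 1]
}}

```text
time_s: 9.1
tcp_pos: [0.5346, 0.1717, 0.0985]
tool_rot: [[-0.672, 0.477, -0.566], [0.367, 0.879, 0.306], [0.643, -0.002, -0.766]]
contact_force: [0.6, 0.2, -1.1]
finger_gap: 0.038
finger_force: 62.1
```

```bash
python3 meas.py; python3 - <<'E'
from cloud import *
grab("wrist","w12")
P=cloud("w12"); head(P)
reg(P,"brkx",-5,8,-40,55,17,28);reg(P,"brktop",10,45,-10,20,17,28); reg(P,"rail1R",-45,-22,-22,-8,8,14);
E
```

```text
9.1 [ 0.6  0.2 -1.1] brk in jig [-54.2   0.7  15.7] rotvec err [-0.07 -0.02 -0.09] 0.03800699623045642
head mid [-0.   0.3 33.9] size [16.2 16.2  2.9] 1816
brkx 1946 medz 24.609652871771978 lo [ -4.9 -19.2  23.1] hi [ 7.7 20.4 26.1]
brktop 2167 medz 24.662321412736514 lo [10.3 -9.7 23.1] hi [20.3 19.6 26.1]
rail1R 41 medz 10.930542734518294 lo [-39.4 -22.    9.3] hi [-28.  -21.3  12.3]
```

{"api": "move_arm", "payload": {
  "increments": [0, 0, 0, -1, 0.2, 1, 1, 0, 0, 0, -1.8, 0.2, 2.5, 1, 0, 0, 0, -2.2, 0.2, 3.7, 1, 0, 0, 0, -2.5, 0.2, 4, 1, 0, 0, 0, -2.5, 0.2, 4, 1]
}}

```text
time_s: 9.78
tcp_pos: [0.5338, 0.1725, 0.0945]
tool_rot: [[-0.672, 0.477, -0.566], [0.366, 0.879, 0.306], [0.643, -0.002, -0.766]]
contact_force: [0.2, -0.3, 1.2]
finger_gap: 0.0378
finger_force: 62.2
```

```bash
python3 meas.py; python3 - <<'E'
from cloud import *
grab("wrist","w13")
P=cloud("w13"); head(P)
reg(P,"brkx",-5,8,-40,55,17,28);reg(P,"brktop",10,45,-10,20,17,28)
o=ctrl.get_obs(); print((jig(AZ).T@o["contact_force"]))
E
```

```text
9.775 [ 0.2 -0.3  1.2] brk in jig [-55.9   0.4  11.8] rotvec err [-0.08 -0.05 -0.07] 0.03778130364577574
head mid [-0.   0.3 33.9] size [16.1 16.3  3. ] 1950
brkx 1986 medz 20.8733078412617 lo [ -4.8 -19.5  19.4] hi [ 7.8 20.1 22.5]
brktop 1844 medz 20.860937113232318 lo [10.  -9.8 19.3] hi [18.6 19.5 22.3]
[2.3 0.6 0.8]
```

{"api": "move_arm", "payload": {
  "increments": [0, 0, 0, -0.6, 0, 0.2, 1, 0, 0, 0, -1.2, 0, 0.2, 1, 0, 0, 0, -1.2, 0, 0.2, 1]
}}

```text
time_s: 10.2
tcp_pos: [0.534, 0.1725, 0.0943]
tool_rot: [[-0.671, 0.477, -0.568], [0.366, 0.879, 0.306], [0.645, -0.002, -0.764]]
contact_force: [-3.8, 1.6, 8.1]
finger_gap: 0.0381
finger_force: 62.6
```

```bash
python3 meas.py; python3 - <<'E'
from cloud import *
o=ctrl.get_obs(); print((jig(AZ).T@o["contact_force"]))
E
```

```text
10.2 [-3.8  1.6  8.1] brk in jig [-56.2   0.4  11.8] rotvec err [-0.08 -0.17 -0.06] 0.038089461118641456
[8.4 0.4 3.6]
```

{"api": "move_arm", "payload": {
  "increments": [0, 0, 0, 0.6, 0, -0.4, 1, 0, 0, 0, 0.6, 0, -0.4, 0.8, 0, 0, 0, 0.6, 0, -0.4, 0.4, 0, 0, 0, 0.6, 0, -0.4, 0, 0, 0, 0, 0.6, 0, -0.4, 0]
}}

```text
time_s: 10.82
tcp_pos: [0.5349, 0.172, 0.0937]
tool_rot: [[-0.673, 0.478, -0.565], [0.367, 0.879, 0.306], [0.642, -0.002, -0.766]]
contact_force: [0.3, -0.9, -0.8]
finger_gap: 0.084
finger_force: 0.0
```

{"api": "move_arm", "payload": {
  "increments": [0, 0, 0, 0, 0, -20, 0, 0, 0, 0, 0, 0, -50, 0, 0, 0, 0, 0, 0, -85, 0, 0, 0, 0, 0, 0, -85, 0, 0, 0, 0, 0, 0, -85, 0]
}}

```text
time_s: 11.45
tcp_pos: [0.5817, 0.1462, 0.1582]
tool_rot: [[-0.672, 0.477, -0.566], [0.367, 0.879, 0.306], [0.644, -0.003, -0.765]]
contact_force: [-0.6, 0.3, 0.1]
finger_gap: 0.0857
finger_force: 0.0
```

```bash
python3 meas.py; python3 - <<'E'
from cloud import *
grab("wrist","w14")
P=cloud("w14"); head(P)
reg(P,"brktop",10,45,-15,15,17,28);reg(P,"brk a",-5,8,-40,55,17,28);reg(P,"brk b",-95,-85,-40,55,17,28);reg(P,"knob",60,110,-60,-20,35,70);reg(P,"face",-80,-50,40,75,0,8)
a=cv2.imread("pics/w14.png"); cv2.imwrite("pics/w14v.png",cv2.resize(a[20:320,90:440],None,fx=1.9,fy=1.9,interpolation=cv2.INTER_CUBIC))
E
```

```text
11.45 [-0.6  0.3  0.1] brk in jig [-56.9   0.7  95.8] rotvec err [-0.1  -0.07 -0.1 ] 0.08566888236952251
head mid [ 0.   0.4 34. ] size [16.3 16.6  3.3] 685
brktop 718 medz 20.883234011312346 lo [ 10.1 -14.6  19.3] hi [18.6 14.6 22.6]
brk a 782 medz 20.886361597007014 lo [ -4.6 -19.3  19.4] hi [ 7.8 20.1 22.5]
brk b 736 medz 20.900340874257488 lo [-94.9 -19.1  19.5] hi [-85.1  20.2  22.3]
face 1831 medz 3.010680118307388 lo [-79.7  40.3   1.4] hi [-50.3  74.6   4.6]
```

View pics/w14v.png

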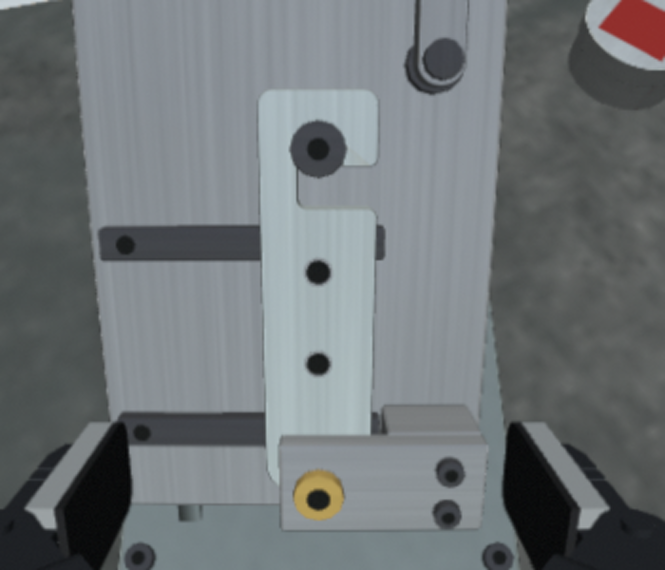

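```bash
cat >> h.py <<'E'
F2=F+jig(AZ)@np.array([0,.0004,.0029])
RK=flip(jig(AZ))@Ro.from_rotvec([0,0,-45],degrees=True).as_matrix()
def kt(x,y,z): return F2+jig(AZ)@(np.array([x,y,z])/1000)
def where(): o=ctrl.get_obs(); print(o["time_s"],"tcp in jig",((jig(AZ).T@(o["tcp_pos"]-F2))*1000).round(1),o["contact_force"].round(1),o["finger_gap"],o["q"].round(0))
E
python3 - <<'E'
from h import *
where(); print(kt(78,-40,100)); rel(kt(78,-40,100),RK)
E
```

```text
11.5 tcp in jig [-66.5   0.4 107.9] [-0.4  1.2 -1. ] 0.08548702919600704 [  4.  44.  81.  20.  91. -64.]
[0.49881234 0.23705146 0.24476341]
rot [ -0.1  -0.2 -45.1] shift [144.6  40.1   8.1]
```

{"api": "move_arm", "payload": {
  "increments": [0, 0, -9, 30, 8, 0, 0.3, 0, 0, -18, 60, 16, 2, 0.5, 0, 0, -27, 90, 24, 4, 0.7, 0, 0, -36, 120, 32, 6, 0.7, 0, 0, -45, 144.6, 40, 8, 0.7]
}}

```text
time_s: 12.12
tcp_pos: [0.498, 0.2376, 0.2454]
tool_rot: [[-0.811, -0.142, -0.568], [-0.367, 0.879, 0.305], [0.456, 0.456, -0.765]]
contact_force: [1.1, -0.1, 0.2]
finger_gap: 0.0259
finger_force: 0.0
```

{"api": "move_arm", "payload": {
  "increments": [0, 0, 0, 0, 0, 0, 0.7, 0, 0, 0, 0, 0, 0, 0.7, 0, 0, 0, 0, 0, 0, 0.7]
}}

```text
time_s: 12.5
tcp_pos: [0.4999, 0.2362, 0.2448]
tool_rot: [[-0.813, -0.136, -0.566], [-0.36, 0.881, 0.306], [0.458, 0.452, -0.765]]
contact_force: [0.1, -0.8, -0.0]
finger_gap: 0.0255
finger_force: 0.0
```

```bash
python3 - <<'E'
from cloud import *
where(); rel(kt(78,-40,48),RK)
im,d=grab("wrist","w15"); im=im.astype(int); z=load("w15")
m=(im[...,0]>130)&(im[...,1]<70)&(im[...,2]<70); ys,xs=np.nonzero(m); print(len(xs))
P=np.array([(jig(AZ).T@(pt(z,x,y,0)-F2))*1000 for x,y in zip(xs,ys) if d[y,x]>0])
P=P[(abs(P[:,0]-78)<25)&(abs(P[:,1]+40)<25)]; print(len(P)); T=P[P[:,2]>43]; print(np.percentile(P,[1,50,99],axis=0),np.percentile(T,[1,50,99],axis=0))
E
```

```text
12.5 tcp in jig [ 77.  -39.8 100.9] [ 0.1 -0.8 -0. ] 0.025525270880399145 [  12.   33.   89.   24.   91. -101.]
rot [-0.  -0.1 -0.2] shift [ 0.5  0.9 52.9]
1103
444
[[ 73.4 -45.   26.1]
 [ 81.  -38.9  45.9]
 [ 85.  -33.8  48.2]] [[ 73.3 -45.1  43.4]
 [ 79.2 -39.7  46.5]
 [ 84.7 -33.8  48.3]]
```

{"api": "move_arm", "payload": {
  "increments": [0, 0, 0, 1, 1.5, 20, 0.7, 0, 0, 0, 1, 1.5, 42, 0.7, 0, 0, 0, 1, 1.5, 53, 0.7, 0, 0, 0, 1, 1.5, 53, 0.7]
}}

```text
time_s: 13.05
tcp_pos: [0.4686, 0.2538, 0.2058]
tool_rot: [[-0.812, -0.137, -0.567], [-0.362, 0.881, 0.305], [0.457, 0.453, -0.765]]
contact_force: [0.3, -0.2, -0.6]
finger_gap: 0.0256
finger_force: 0.0
```

```bash
python3 - <<'E'
from h import *
where()
R=ctrl.get_obs()["tool_rot"]; J=jig(AZ); print((J.T@R).round(3))
for t in [90,80,70,60,50,40,30,20,10,0,-3]:
    a=np.radians(t); s=6.5*.707
    rel(kt(28+50*np.sin(a)-s,-40+50*np.cos(a)+s,48),RK)
E
```

```text
13.05 tcp in jig [ 79.4 -40.2  47.9] [ 0.3 -0.2 -0.6] 0.025641007769112142 [  14.   34.   93.   26.   85. -102.]
[[ 0.709  0.706  0.001]
 [ 0.706 -0.709  0.002]
 [ 0.002 -0.001 -1.   ]]
rot [-0.  -0.1 -0.1] shift [-0.8 -7.7 -0.1]
rot [-0.  -0.1 -0.1] shift [  4.7 -14.4  -0.1]
rot [-0.  -0.1 -0.1] shift [  9.1 -21.9  -0.1]
rot [-0.  -0.1 -0.1] shift [ 12.  -30.1  -0. ]
rot [-0.  -0.1 -0.1] shift [ 13.5 -38.7  -0. ]
rot [-0.  -0.1 -0.1] shift [ 13.5 -47.4  -0. ]
rot [-0.  -0.1 -0.1] shift [ 12. -56.  -0.]
rot [-0.  -0.1 -0.1] shift [  9.  -64.2  -0. ]
rot [-0.  -0.1 -0.1] shift [  4.6 -71.7  -0. ]
rot [-0.  -0.1 -0.1] shift [ -1.  -78.4  -0. ]
rot [-0.  -0.1 -0.1] shift [ -2.9 -80.2  -0. ]
```

{"api": "move_arm", "payload": {
  "increments": [0, 0, 0, 2, -11, 0, 0.7, 0, 0, 0, 9, -22, 0, 0.7, 0, 0, 0, 12, -30, 0, 0.7, 0, 0, 0, 13.5, -38.7, 0, 0.7, 0, 0, 0, 13.5, -47.4, 0, 0.7]
}}

```text
time_s: 13.68
tcp_pos: [0.465, 0.2066, 0.1908]
tool_rot: [[-0.814, -0.138, -0.565], [-0.362, 0.881, 0.306], [0.455, 0.453, -0.766]]
contact_force: [-1.1, 0.7, 1.0]
finger_gap: 0.0259
finger_force: 0.5
```

```bash
python3 - <<'E'
from h import *
where()
for t in [30,20,10,0,-3]:
    a=np.radians(t); s=6.5*.707
    rel(kt(28+50*np.sin(a)-s,-40+50*np.cos(a)+s,48),RK)
im,d=grab("wrist","w16"); im=im.astype(int); z=load("w16")
m=(im[...,0]>110)&(im[...,1]<70)&(im[...,2]<70); ys,xs=np.nonzero(m)
P=np.array([(jig(AZ).T@(pt(z,x,y,0)-F2))*1000 for x,y in zip(xs,ys) if d[y,x]>0]); P=P[(P[:,2]>20)&(P[:,2]<60)]; print(len(P),np.percentile(P,[1,50,99],axis=0).round(1))
E
```

```text
13.675 tcp in jig [55.   2.9 48.9] [-1.1  0.7  1. ] 0.02588923534394772 [  10.   34.   96.   23.   84. -106.]
rot [-0.1 -0.  -0.1] shift [-1.1 -8.2  0.9]
rot [-0.1 -0.  -0.1] shift [ -4.1 -16.3   0.9]
rot [-0.1 -0.  -0.1] shift [ -8.5 -23.9   0.9]
rot [-0.1 -0.  -0.1] shift [-14.1 -30.6   0.9]
rot [-0.1 -0.  -0.1] shift [-16.  -32.4   0.9]
912 [[55.2 -6.3 24.5]
 [63.1  0.6 45.5]
 [66.6  4.8 47.9]]
```

{"api": "move_arm", "payload": {
  "increments": [0, 0, 0, -1, -8, 0, 0.7, 0, 0, 0, -4, -16.3, 0, 0.7, 0, 0, 0, -8.5, -24, 0, 0.7, 0, 0, 0, -14, -30.5, 0, 0.7, 0, 0, 0, -16, -32.5, 0, 0.7]
}}

```text
time_s: 14.35
tcp_pos: [0.4814, 0.185, 0.1693]
tool_rot: [[-0.812, -0.136, -0.568], [-0.363, 0.88, 0.307], [0.458, 0.456, -0.763]]
contact_force: [-5.6, 5.2, 9.4]
finger_gap: 0.0258
finger_force: 4.9
```

```bash
cat > knob.py <<'E'
from h import *
def knob(f):
    im,d=grab("wrist",f); im=im.astype(int); z=load(f)
    m=(im[...,0]>110)&(im[...,1]<70)&(im[...,2]<70); ys,xs=np.nonzero(m)
    P=np.array([(jig(AZ).T@(pt(z,x,y,0)-F2))*1000 for x,y in zip(xs,ys) if d[y,x]>0]); P=P[(P[:,2]>44)&(P[:,2]<60)]; q=np.percentile(P,[2,98],axis=0)
    print(len(P),q.round(1),"mid",q.mean(0).round(1))
E
python3 - <<'E'
from knob import *
where(); knob("w17"); print(jig(AZ).T@ctrl.get_obs()["contact_force"])
E
```

```text
14.35 tcp in jig [22.2 14.1 48.3] [-5.6  5.2  9.4] 0.025831192624969652 [   7.   37.   94.   22.   84. -108.]
562 [[23.8  5.2 44.1]
 [34.  16.1 47.9]] mid [28.9 10.6 46. ]
[ 8.06859356 -1.69528694  2.47871383]
```

{"api": "move_arm", "payload": {
  "increments": [0, 0, 0, 0, 3, 0, 0.7, 0, 0, 0, 0, 5.5, 0, 0.7, 0, 0, 0, 0, 5.5, -15, 0.7, 0, 0, 0, 0, 5.5, -50, 0.7, 0, 0, 0, 0, 5.5, -100, 0.7]
}}

```text
time_s: 15.02
tcp_pos: [0.5381, 0.1582, 0.249]
tool_rot: [[-0.812, -0.138, -0.567], [-0.362, 0.881, 0.305], [0.457, 0.453, -0.765]]
contact_force: [0.9, 0.3, -0.2]
finger_gap: 0.0259
finger_force: 0.0
```

{"api": "move_arm", "payload": {
  "increments": [0, 0, 0, 0, 0, -20, 0.7, 0, 0, 0, 0, 0, -20, 0.7, 0, 0, 0, 0, 0, -20, 0.7]
}}

```text
time_s: 15.4
tcp_pos: [0.5485, 0.1526, 0.2629]
tool_rot: [[-0.813, -0.138, -0.566], [-0.362, 0.881, 0.305], [0.457, 0.453, -0.765]]
contact_force: [0.3, 0.3, -0.8]
finger_gap: 0.0255
finger_force: 0.0
```

```bash
python3 - <<'E'
from knob import *
where(); knob("w18"); grab("scene","c9")
a=cv2.imread("pics/w18.png"); b=cv2.imread("pics/c9.png")
cv2.imwrite("pics/end.png",np.hstack([cv2.resize(a,(400,300)),cv2.resize(b[140:245,190:330],(400,300),interpolation=cv2.INTER_CUBIC)]))
E
```

```text
15.4 tcp in jig [ 25.3  10.5 167.8] [ 0.3  0.3 -0.8] 0.02546275869017266 [   4.   35.   83.   20.   97. -106.]
184 [[23.6  5.1 44.2]
 [34.3 16.  47.9]] mid [29.  10.6 46. ]
```

View pics/end.png

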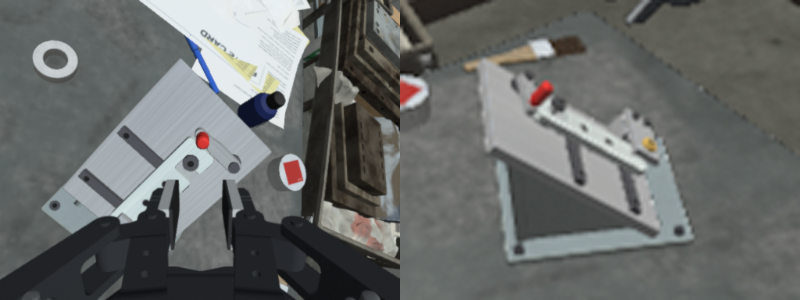

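```bash
python3 -c "
from rig import ctrl
print(ctrl.sign_off())"
```

```text
the job is handed in; nothing more can be done
None
```

The bracket hangs straight on the rails with the pin in the closed end of its slot, the keeper is shut against its stop, and the job was handed in at about 15 s with the gripper clear; the verdict was not shown.

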